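Clamp a duplicate sample pair on the shaker

ROBOT

A 6-joint arm with a two-finger parallel gripper is mounted at the origin on the work surface. World frame = base frame: x ahead of the robot, y to its left, z up, the work surface at z = 0. Lengths are in m, angles in rad, forces in N, time in s.
With the tool pointing down it reaches from about 0.3 to 0.85 m from the base axis. Payload 4.2 kg.
Tool frame: the origin (TCP) lies between the finger pads; the fingertips stand finger_overhang ahead of it and the grasp point (between the pads) lies 8 mm behind it (finger_overhang is the distance from the TCP to the fingertips, in m); z points along the fingers, y is the line along which they close (so a half turn about z gives the same grasp; the last joint's range is limited). The gripper opens to 91 mm and grips with 3 to 60 N. Pads are 32 mm wide; open, the fingers measure 118 mm over their backs; the gripper's body (76 mm by 178 mm) begins 60 mm behind the grasp point.
Start: joints at [1.113, 0.32, 1.565, -0, 1.257, -0.02], TCP at [0.244, 0.521, 0.225] pointing down, gripper open.
Joint ranges: [-3.11, 3.11], [-0.84, 2.01], [0.21, 2.61], [-1.34, 4.49], [0.05, 2.63], [-2.56, 2.56]. Speed limits (rad/s): [2.57, 2.57, 3.14, 3.14, 3.14, 3.14].

INTERFACE

Orientations are given as a unit quaternion [w, x, y, z].
In Python, from rig import * gives the robot as it stands.
- The arm moves only by the shell command python3 -m handwheel 'ROWS' [FORCE]. ROWS is a JSON object of lists of equal length, an entry for each row: "dp": the shift along the world's x, y, z in units of 0.15 m (1.0 is 0.15 m), a list of three; "delta_rot": the turn, a rotation vector about the world's x, y, z in units of 6 degrees (1.0 is 6 degrees), a list of three; "claw": the closure in counts, from 0 (fully open) to 255 (shut). A call has 1 to 8 rows; each row shifts and turns the commanded pose from where the row before left it; what a row does not reach is not made up. A row lasts 1/8 s, in which the tool goes at most 62.5 mm and 10.7 degrees, less where a joint would pass 70% of its speed; a pose out of reach is approached as far as the arm can. A call with a number of a shift or a turn outside -1 to 1 is refused whole. A call with a gripper value outside its range is refused whole. The fingers move at their own pace and stop on an object; FORCE is the grip in N (left out, the last holds). Time passes only in rows, so rows that do not move let the fingers close. It gives the time, the measured TCP pose, the force, the opening and the grip force at its end, in the units of the state.
- sense(): the state, without advancing time (a new reading comes with each control period).
- snapshot(name): name is "scene" or "side" or "wrist"; returns (picture, depth): 384x512x3 uint8, red, green, blue; 384x512 float32, m along the optical axis (not along the pixel's ray), 0 where there is no reading.
- get_calibration(name): a dict with "camera_matrix" (3x3 intrinsics, pixels), "eye" and "rotation" of the camera in the world. Camera axes: x right, y down, z forward; pixel columns grow to the right and rows downward; lengths in m; the calibration is good to about 2 mm. A picture is of the moment at which its call begins: read the wrist's pose just before it. get_calibration takes no time and is no camera call; for the wrist camera it gives the pose at the moment of the call.
- close_job(): hands the job in; it is judged then, once.
The state is a dict: "clock": time; "joint_pos": joint angles; "joint_vel": joint speeds; "joint_efforts": joint torques, N m; "eef_pos": TCP position; "tcp_rot": TCP orientation; "contact_force": force on the tool from outside, world axes, zero at the start; "wrist_torque": the same for the moment, N m; "grip_width": finger opening in m; "grip_force": force on a finger pad.
Only numpy, scipy, OpenCV 4.12 (cv2) and the standard library are available. Lean on these libraries where they do the work, as an engineer would, in place of code of your own. Each camera call takes 0.05 s, during which the arm holds its last target. There are 200 camera calls.

TASK

The two square sample bottles standing together in the steel tray are duplicates: pick them both up in one grasp and stand them together, without dropping them, side by side in the holder on the shaker. Let go, then push the sliding clamp by its upright plate until it holds both bottles snug against the back rail. Do not shift the beaker, the spatula or the jar.

Things in the scene. Friction and masses are not known exactly. Their poses are not given: they have to be found in the camera images.
- bottle_a: One of the two identical capped plastic sample bottles, about 70 to 140 g: square body 30 x 30 mm and 82 mm tall, grey round cap 24 mm across on top, 104 mm tall in all. Origin at the centre of the underside, z up, x and y square to the side faces. It stands in the tray (tray floor 3 mm above the bench).
- bottle_b: The other, identical bottle, standing beside bottle_a on its +y side with a gap of 1 to 5 mm and almost parallel: the pair measures 60 mm across when squeezed together, at most 68 mm before. Origin and axes as for bottle_a.
- tray: Fixed steel tray 160 (x) x 240 (y) mm, rim 12 mm high, floor 3 mm thick. Origin at the centre of its underside. Holds the bottle pair and a small beaker, which stands towards its +y end.
- shaker: Fixed low laboratory shaker, 220 x 220 mm, its metal platform 70 mm above the bench. Origin at the centre of its underside; z up; +x points from the push plate towards the back rail, roughly away from the robot.
- slot (a point): Centre of the bottle holder's floor, on the platform (70 mm above the bench); axes as the shaker's; 17.5 mm on the +x side of the shaker's origin. The holder is a slot for the bottles side by side along y: 68 mm between two kerbs 14 mm high and 10 mm thick. At x = +27.5 mm is the back rail's face: bottles against it have centres at x = +12.5 mm.
- rail (a point): Middle of the top edge of the back rail's face towards the bottles. The rail is steel, 32 mm high above the platform, 88 mm long (y), 10 mm thick.
- clamp (a joint): Travel of the sliding clamp towards the rail (shaker +x), m: 0 open, 0.025 when its pad touches bottles standing against the rail, 0.033 end stop with the holder empty. Starts at 0 to 0.006. Slides stiffly (about 3 N), stays where left. Its pad, 62 mm wide, 2 to 14 mm above the platform, has its face at x = -27.5 mm from the slot's centre plus this value.
- push_plate (a point): On the clamp, moving with it: centre of the outer (-x) face of its upright steel push plate, 35 mm above the platform; axes as the shaker's. The plate is 60 mm wide (y), 8 mm thick, its top 61 mm above the platform. Push it horizontally towards +x; the space in front of it is clear.
- beaker: Small empty glass beaker in the tray, 52 mm across and 65 mm high; leave it alone. Origin at the centre of its underside.
- spatula: Laboratory spatula 180 mm long, lying on the bench between tray and shaker; leave it alone.
- jar: Squat amber glass jar, 68 mm across and 85 mm high, on the bench beyond the work; leave it alone. Origin at the centre of its underside.
Mind the look-alikes: they are no part of the job. What is shaped like the bottle_a but green or pink is not meant. What is shaped like the bottle_b but yellow is not meant.

How it is judged:
By the outcome, as a careful person would: the job done as asked, in the order asked, and still so for the second after the job is handed in, with the robot touching nothing.
It also fails if it takes over 58 s, if anything falls off the work surface, if the arm or the gripper's body presses on something with over 40 N, if the wrist force passes 120 N, or if a joint passes its speed limit or range.

## Working session

There is one attempt and no reset: what is moved stays moved. The work goes in short steps, Python scripts to look and compute and a shell command to move; the robot and the scene stay as the last step left them, time stands still between calls to the robot, and variables do not carry over. Pictures are saved under pics/ and viewed, at most 10 in all, crops included, and the job is handed in when it is done.

```bash
mkdir -p pics; ls; python3 - <<'E'
from rig import *
import cv2,numpy as np
s=sense();print(s)
for n in ("scene","side"):
    im,d=snapshot(n);cv2.imwrite(f"pics/{n}1.png",im[:,:,::-1]);np.savez(f"{n}1.npz",im=im,d=d,**get_calibration(n));print(get_calibration(n))
E
```

```text
pics
{'clock': 0.0, 'joint_pos': array([ 1.11297995e+00,  3.20257590e-01,  1.56567266e+00, -2.32605042e-05,
        1.25738863e+00, -1.99972312e-02]), 'joint_vel': array([ 0.00149531,  0.00057602, -0.00014119,  0.00059214,  0.00183703,
       -0.00143394]), 'joint_efforts': array([ 1.79686094e-04, -4.12470388e+01, -2.31968540e+01,  7.26274727e-02,
        4.59548912e-02, -1.43536422e-04]), 'eef_pos': array([0.24356954, 0.52032693, 0.22414245]), 'tcp_rot': array([-1.93500693e-04,  2.17161757e-01,  9.76135250e-01, -8.41213849e-04]), 'contact_force': array([-0.71789701,  0.50990402,  0.87464952]), 'wrist_torque': array([-0.01510403,  0.00734664,  0.00884538]), 'grip_force': 0.0, 'grip_width': 0.09134795377931462}
{'camera_matrix': array([[391.95984555,   0.        , 258.93090448],
       [  0.        , 391.95984555, 194.53857219],
       [  0.        ,   0.        ,   1.        ]]), 'eye': array([ 1.26473165, -0.05632743,  0.68106916]), 'rotation': array([-0.30774706,  0.65012813,  0.62523595, -0.30282861])}
{'camera_matrix': array([[428.07459286,   0.        , 258.45320927],
       [  0.        , 428.07459286, 193.84470958],
       [  0.        ,   0.        ,   1.        ]]), 'eye': array([ 0.28333182, -0.75394988,  0.76714707]), 'rotation': array([-0.39918184,  0.90070228, -0.15579133,  0.07154239])}
```

View pics/scene1.png

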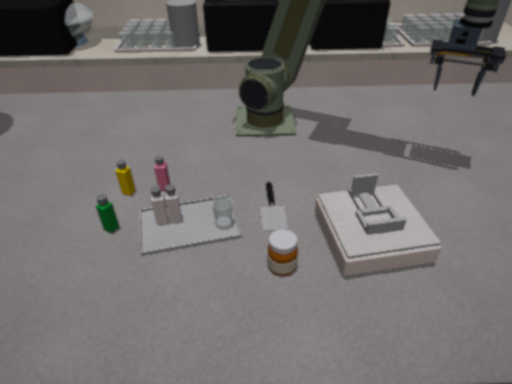

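View pics/side1.png

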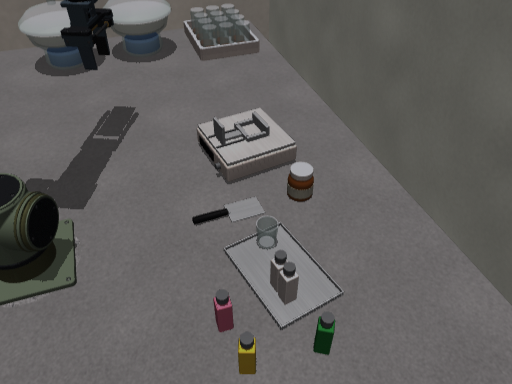

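The meant pair is the two white bottles in the tray: scene (158,207) and (172,205), side (279,270) and (289,283). The green (108,214), yellow (126,178) and pink (161,173) ones stand outside the tray and are the wrong colour. I'll confirm this in one enlarged crop.

```bash
cat > h.py <<'E'
import numpy as np,cv2
from scipy.spatial.transform import Rotation as R
def Rm(q):
    q=np.asarray(q); return R.from_quat([q[1],q[2],q[3],q[0]]).as_matrix()
def load(f): return dict(np.load(f))
def ray(c,u,v,z):
    d=Rm(c['rotation'])@np.linalg.solve(c['camera_matrix'],[u,v,1.]); e=c['eye']
    return e+d*(z-e[2])/d[2]
def cloud(c):
    d=c['d'];v,u=np.mgrid[:d.shape[0],:d.shape[1]]
    p=np.linalg.inv(c['camera_matrix'])@np.stack([u.ravel()*1.,v.ravel(),np.ones(u.size)])*d.ravel()
    return ((Rm(c['rotation'])@p).T+c['eye']).reshape(*d.shape,3)
def proj(c,p):
    q=c['camera_matrix']@(Rm(c['rotation']).T@(np.asarray(p)-c['eye'])); return q[:2]/q[2]
E
python3 - <<'E'
from h import *
a=load('scene1.npz');b=load('side1.npz')
A=cv2.resize(a['im'][145:255,90:250],None,fx=4.9,fy=4.9,interpolation=cv2.INTER_CUBIC)[:300*2,:390*2]
cr=lambda im,x,y,w,h,f:cv2.resize(im[y:y+h,x:x+w],None,fx=f,fy=f,interpolation=cv2.INTER_CUBIC)
A=np.vstack([np.hstack([cr(a['im'],130,140,100,75,4),cr(b['im'],230,225,100,75,4)]),np.hstack([cr(a['im'],310,165,133,100,3)[:,:400][:,:399],cr(b['im'],190,95,133,100,3)[:,:399]]).copy()[:, :798].copy() if 0 else np.zeros((0,800,3),np.uint8)])
B=np.hstack([cr(a['im'],310,170,100,75,4),cr(b['im'],195,105,100,75,4)])
cv2.imwrite('pics/crop.png',np.vstack([A,B])[:,:,::-1])
for n,c in(('scene',a),('side',b)):
    P=cloud(c);
    for lo,hi in((.1,.112),(.068,.074)):
        m=((P[...,2]>lo)&(P[...,2]<hi)&(P[...,0]>.3)&(c['d']>0)).astype(np.uint8)
        k,l,st,ce=cv2.connectedComponentsWithStats(m)
        for i in range(1,k):
            if st[i,4]>15: print(n,lo,st[i],ce[i].round(1),P[l==i].mean(0).round(4))
E
```

```text
scene 0.1 [154 155   9   6  45] [158.1 157.6] [ 0.3788 -0.3002  0.1038]
scene 0.1 [116 159   9   7  47] [120.  161.9] [ 0.3943 -0.3975  0.1037]
scene 0.1 [352 181  25   7  96] [363.2 184. ] [0.5219 0.216  0.106 ]
scene 0.1 [165 184  10   9  71] [169.3 188. ] [ 0.5155 -0.2505  0.1057]
scene 0.1 [150 186  11   9  71] [154.9 189.6] [ 0.5207 -0.284   0.106 ]
scene 0.1 [ 96 194  11   8  64] [100.5 197.2] [ 0.5406 -0.4078  0.1036]
scene 0.1 [367 217  40   9 137] [386.8 220.4] [0.6475 0.2376 0.1016]
scene 0.068 [154 164  13   8  29] [160.7 169.5] [ 0.3871 -0.2972  0.0709]
scene 0.068 [115 169  16   8  28] [123.4 173.6] [ 0.4019 -0.3941  0.0712]
scene 0.068 [ 318  184  122   73 4160] [375.3 221.7] [0.6136 0.2263 0.07  ]
scene 0.068 [167 200  11   5  21] [171.9 202. ] [ 0.527  -0.2479  0.0713]
scene 0.068 [151 202  13   4  26] [156.9 203.7] [ 0.5311 -0.2834  0.0709]
scene 0.068 [ 96 205  17   9  40] [104.6 209.7] [ 0.5482 -0.4043  0.0711]
scene 0.068 [363 211  29  11 169] [377.  216.4] [0.5994 0.2348 0.0702]
scene 0.068 [280 248  15   6  24] [286.5 251.7] [0.7019 0.0157 0.0718]
side 0.1 [337 
[... 1248 characters left out ...]
  20  14  37] [397.3  49.6] [1.3345 0.574  0.0711]
side 0.068 [412  60  35  25  67] [429.7  72.6] [1.3341 0.3707 0.071 ]
side 0.068 [448  85  64  47 133] [480.1 108.1] [1.3342 0.1179 0.0711]
side 0.068 [ 198  108   97   56 2064] [245.8 137.1] [0.5942 0.2097 0.0706]
side 0.068 [241 122  21  13 145] [251.3 128.3] [0.6227 0.2447 0.0705]
side 0.068 [291 175  22   6  31] [300.8 178.3] [ 0.6665 -0.0122  0.0714]
side 0.068 [286 279  13   8  20] [291.5 282.8] [ 0.5192 -0.2988  0.0712]
side 0.068 [217 309  15   5  29] [223.7 310.8] [ 0.3755 -0.3145  0.0706]
side 0.068 [317 332  17   5  29] [324.9 333.9] [ 0.532  -0.4205  0.071 ]
side 0.068 [238 354  18   3  32] [246.6 355. ] [ 0.3881 -0.4114  0.0714]
```

View pics/crop.png

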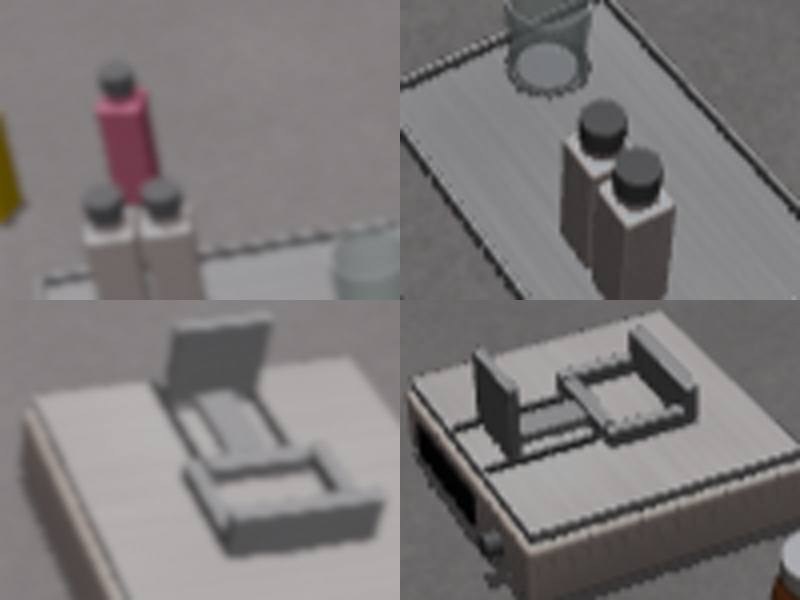

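The crop shows the two white bottles with grey caps, side by side in the tray. It also shows the holder, with the rail on the far side and the push plate on the robot side. Next I'll get the poses of the shaker, rail, plate and tray.

```bash
python3 - <<'E'
from h import *
import rig; print([k for k in dir(rig) if not k.startswith('_')], getattr(rig,'finger_overhang',None))
for n in('scene','side'):
    c=load(n+'1.npz');P=cloud(c)
    def rect(name,box,zl,zh):
        m=(P[...,0]>box[0])&(P[...,0]<box[1])&(P[...,1]>box[2])&(P[...,1]<box[3])&(P[...,2]>zl)&(P[...,2]<zh)&(c['d']>0)
        q=P[m]
        if len(q)<5: print(name,len(q));return
        (cx,cy),s,ang=cv2.minAreaRect((q[:,:2]*1000).astype(np.float32))
        print(n,name,len(q),'c',round(cx,1),round(cy,1),'size',np.round(s,1),'ang',round(ang,1),'z',np.percentile(q[:,2],[5,50,95]).round(4))
    S=(.4,.85,.05,.4)
    rect('platform',S,.066,.074); rect('railtop',(.6,.75,.1,.4),.0985,.106); rect('platetop',(.4,.6,.1,.4),.126,.135)
    rect('kerbtop',S,.081,.088)
    rect('tray rim',(.4,.7,-.4,0),.009,.016)
    rect('caps',(.48,.56,-.32,-.22),.104,.112)
    rect('bottle',(.48,.56,-.32,-.22),.08,.089)
    rect('beaker',(.45,.65,-.22,-.05),.06,.075); rect('jar',(.6,.8,-.1,.1),.078,.09)
E
```

```text
['IKError', 'close_job', 'finger_overhang', 'get_calibration', 'sense', 'snapshot'] 0.011
scene platform 4562 c 597.6 229.2 size [213.9 211.9] ang 8.2 z [0.068  0.0699 0.0719]
scene railtop 164 c 647.0 236.1 size [13.7 87.4] ang 9.1 z [0.0991 0.1013 0.1031]
scene platetop 87 c 519.4 217.1 size [11.5 59.4] ang 9.1 z [0.1265 0.13   0.1319]
scene kerbtop 385 c 585.8 227.7 size [139.4  88.2] ang 7.4 z [0.0815 0.0838 0.087 ]
scene tray rim 513 c 549.3 -200.0 size [399.4 297.2] ang 89.9 z [0.0093 0.0116 0.0149]
scene caps 111 c 517.1 -267.2 size [27.1 56.2] ang 6.9 z [0.1047 0.1069 0.1087]
scene bottle 137 c 516.8 -266.6 size [30.1 61.9] ang 9.2 z [0.081  0.0844 0.0874]
scene beaker 140 c 531.1 -128.6 size [53.8 48.5] ang 1.1 z [0.0605 0.066  0.0691]
scene jar 490 c 676.4 8.1 size [58.2 58.9] ang 47.7 z [0.0807 0.0847 0.0866]
side platform 2326 c 598.5 230.1 size [212.  214.7] ang 8.3 z [0.068  0.0705 0.0728]
side railtop 74 c 646.7 236.7 size [12.9 87.1] ang 10.1 z [0.0995 0.1023 0.1041]
side platetop 52 c 518.7 217.8 size [ 9.6 60.6] ang 6.7 z [0.1273 0.1308 0.1326]
side kerbtop 237 c 581.1 223.3 size [135.4  94.5] ang 12.0 z [0.0813 0.0841 0.0868]
side tray rim 739 c 579.7 -150.6 size [290.7 349. ] ang 12.2 z [0.0093 0.0119 0.015 ]
side caps 192 c 515.3 -267.7 size [23.4 59. ] ang 5.9 z [0.1053 0.1073 0.1092]
side bottle 194 c 515.3 -268.5 size [30. 63.] ang 9.5 z [0.0808 0.0848 0.0873]
side beaker 165 c 531.4 -127.7 size [51.  50.6] ang 11.4 z [0.0605 0.0661 0.0693]
side jar 309 c 675.3 8.5 size [60.6 56.2] ang 66.7 z [0.0808 0.0852 0.0872]
```

```bash

python3 -m handwheel '{"dp":[[0.11,-0.33,0],[0.11,-0.33,0],[0.11,-0.33,0],[0.11,-0.33,0],[0.11,-0.33,0],[0.11,-0.33,0],[0.11,-0.33,0],[0.11,-0.33,0]],"delta_rot":[[0,0,0.35],[0,0,0.35],[0,0,0.35],[0,0,0.35],[0,0,0.35],[0,0,0.35],[0,0,0.35],[0,0,0.35]],"claw":[0,0,0,0,0,0,0,0]}' 25
python3 -m handwheel '{"dp":[[0.11,-0.33,0],[0.11,-0.33,0],[0.11,-0.33,0],[0.11,-0.33,0],[0.11,-0.33,0],[0.11,-0.33,0],[0.11,-0.33,0],[0,0,0]],"delta_rot":[[0,0,0.35],[0,0,0.35],[0,0,0.35],[0,0,0.35],[0,0,0.35],[0,0,0.35],[0,0,0.35],[0,0,0]],"claw":[0,0,0,0,0,0,0,0]}'
cat > st.py <<'E'
from rig import *
from h import *
def st():
    s=sense();M=Rm(s['tcp_rot']);y=M[:,1]*np.sign(M[1,1])
    print('t',round(s['clock'],2),'p',s['eef_pos'].round(4),'yaw',np.degrees(np.arctan2(-y[0],y[1])).round(2),'z',M[:,2].round(3),'w',round(s['grip_width'],4),'g',round(s['grip_force'],1),'F',s['contact_force'].round(1),'j6',s['joint_pos'][5].round(2))
    return s
if __name__=='__main__': st()
E
python3 st.py
```

```text
clock: 1.1
eef_pos: [0.3759, 0.1231, 0.2249]
tcp_rot: [0.0, 0.071, 0.997, 0.0]
contact_force: [0.9, 0.6, -0.7]
grip_width: 0.0913
grip_force: 0.0
clock: 2.1
eef_pos: [0.4918, -0.2245, 0.224]
tcp_rot: [-0.0, -0.054, 0.999, -0.0]
contact_force: [-0.4, -0.2, -0.2]
grip_width: 0.0913
grip_force: 0.0
t 2.1 p [ 0.4918 -0.2245  0.224 ] yaw 6.2 z [-0.001 -0.    -1.   ] w 0.0913 g 0.0 F [-0.4 -0.2 -0.2] j6 -2.13
```

```bash

python3 -m handwheel '{"dp":[[0.16,-0.28,0],[0,0,0],[0,0,0]],"delta_rot":[[0,0,0.3],[0,0,0],[0,0,0]],"claw":[0,0,0]}'
python3 - <<'E'
from st import *
st();c=get_calibration('wrist');im,d=snapshot('wrist');np.savez('w1.npz',im=im,d=d,**c)
cv2.imwrite('pics/w1.png',im[:,:,::-1])
P=cloud(load('w1.npz'))
for nm,zl,zh in(('caps',.103,.111),('sh',.081,.09)):
    m=(abs(P[...,0]-.516)<.04)&(abs(P[...,1]+.267)<.06)&(P[...,2]>zl)&(P[...,2]<zh)&(d>0)
    q=P[m];print(nm,len(q));
    if len(q)>5: print(cv2.minAreaRect((q[:,:2]*1000).astype(np.float32)))
E
```

```text
clock: 2.48
eef_pos: [0.5146, -0.2624, 0.2245]
tcp_rot: [-0.001, -0.072, 0.997, 0.001]
contact_force: [0.3, -0.6, 0.1]
grip_width: 0.091
grip_force: 0.0
t 2.48 p [ 0.5146 -0.2624  0.2245] yaw 8.22 z [-0.002  0.002 -1.   ] w 0.091 g 0.0 F [ 0.3 -0.6  0.1] j6 -2.21
caps 737
((515.1699829101562, -268.4355773925781), (23.251148223876953, 57.61671829223633), 7.87033224105835)
sh 498
((515.8482666015625, -268.4866943359375), (30.284446716308594, 64.3626480102539), 8.246214866638184)
```

View pics/w1.png

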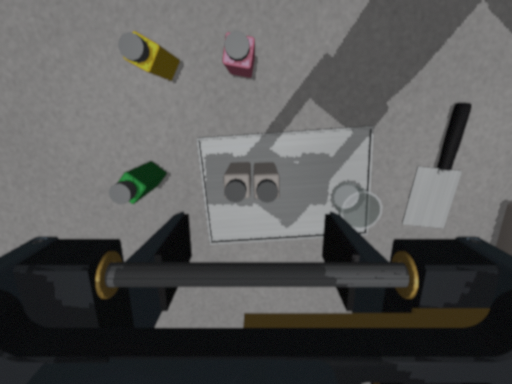

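The wrist view shows the white pair in the tray at (236,180) and (266,180). It measures centre (0.5155, -0.2684) and yaw 8.2°, which matches the outer cameras. I'll descend now.

```bash

python3 -m handwheel '{"dp":[[0.01,-0.04,-0.2],[0,0,-0.2],[0,0,-0.2],[0,0,-0.2],[0,0,-0.2],[0,0,-0.1],[0,0,-0.08],[0,0,0]],"delta_rot":[[0,0,0],[0,0,0],[0,0,0],[0,0,0],[0,0,0],[0,0,0],[0,0,0],[0,0,0]],"claw":[0,0,0,0,0,0,0,0]}' 25
python3 st.py
```

```text
clock: 3.52
eef_pos: [0.5166, -0.2694, 0.0478]
tcp_rot: [-0.0, -0.072, 0.997, 0.0]
contact_force: [0.5, 0.1, -0.2]
grip_width: 0.0912
grip_force: 0.0
t 3.52 p [ 0.5166 -0.2694  0.0478] yaw 8.23 z [-0.001  0.    -1.   ] w 0.0912 g 0.0 F [ 0.5  0.1 -0.2] j6 -2.21
```

```bash

python3 -m handwheel '{"dp":[[0,0,0],[0,0,0],[0,0,0],[0,0,0],[0,0,0],[0,0,0],[0,0,0],[0,0,0]],"delta_rot":[[0,0,0],[0,0,0],[0,0,0],[0,0,0],[0,0,0],[0,0,0],[0,0,0],[0,0,0]],"claw":[40,60,66,72,78,84,90,96]}' 25
python3 -m handwheel '{"dp":[[0,0,0],[0,0,0],[0,0,0],[0,0,0]],"delta_rot":[[0,0,0],[0,0,0],[0,0,0],[0,0,0]],"claw":[150,150,150,150]}' 25
python3 st.py
```

```text
clock: 4.53
eef_pos: [0.5167, -0.2698, 0.0479]
tcp_rot: [-0.0, -0.072, 0.997, 0.0]
contact_force: [-1.1, 1.5, -0.6]
grip_width: 0.0598
grip_force: 25.0
clock: 5.03
eef_pos: [0.5167, -0.2698, 0.0479]
tcp_rot: [-0.0, -0.072, 0.997, 0.0]
contact_force: [0.2, -0.3, -1.5]
grip_width: 0.06
grip_force: 25.0
t 5.03 p [ 0.5167 -0.2698  0.0479] yaw 8.22 z [-0.  0. -1.] w 0.06 g 25.0 F [ 0.2 -0.3 -1.5] j6 -2.22
```

The opening is 60 mm, so both bottles are in the grasp. I'll lift and check.

```bash

python3 -m handwheel '{"dp":[[0,0,0.05],[0,0,0.1],[0,0,0.2],[0,0,0.2],[0,0,0.2],[0,0,0.2],[0,0,0.2],[0,0,0]],"delta_rot":[[0,0,0],[0,0,0],[0,0,0],[0,0,0],[0,0,0],[0,0,0],[0,0,0],[0,0,0]],"claw":[150,150,150,150,150,150,150,150]}' 30
python3 - <<'E'
from st import *
s=st();p=s['eef_pos']
ims=[]
for n in('scene','side'):
    c=get_calibration(n);im,d=snapshot(n);np.savez(n+'2.npz',im=im,d=d,**c);c=load(n+'2.npz');P=cloud(c)
    u,v=proj(c,p-[0,0,.0]).astype(int);ims.append(cv2.resize(im[v-50:v+50,u-65:u+65],(390,300),interpolation=cv2.INTER_CUBIC))
    w=(abs(P[...,0]-p[0])<.05)&(abs(P[...,1]-p[1])<.07)&(P[...,2]>p[2]-.06)&(P[...,2]<p[2]-.015)&(d>0)
    for k in range(4):
        z0=p[2]-.055+.01*k;q=P[w&(abs(P[...,2]-z0)<.005)]
        if len(q)>5:print(n,round(z0,3),len(q),np.round(cv2.minAreaRect((q[:,:2]*1000).astype(np.float32))[0],1),np.round(cv2.minAreaRect((q[:,:2]*1000).astype(np.float32))[1],1),(q.min(0)*1000).round(),(q.max(0)*1000).round())
cv2.imwrite('pics/lift.png',np.hstack(ims)[:,:,::-1])
E
```

```text
clock: 6.02
eef_pos: [0.5181, -0.2704, 0.2239]
tcp_rot: [0.003, -0.072, 0.997, -0.002]
contact_force: [0.1, -0.6, -3.1]
grip_width: 0.0598
grip_force: 30.0
t 6.03 p [ 0.5181 -0.2704  0.2239] yaw 8.21 z [ 0.006 -0.003 -1.   ] w 0.0598 g 30.0 F [ 0.1 -0.6 -3.1] j6 -2.22
scene 0.179 30 [ 531.1 -268.5] [ 3.8 56.9] [ 525. -296.  180.] [ 537. -241.  184.]
scene 0.189 115 [ 528.8 -264. ] [24.3 64.4] [ 502. -297.  184.] [ 537. -240.  194.]
scene 0.199 102 [ 531.5 -268.4] [ 7.7 58.8] [ 523. -298.  194.] [ 538. -239.  204.]
side 0.179 46 [ 507.1 -278. ] [24.4 60.5] [ 499. -300.  177.] [ 535. -246.  184.]
side 0.189 107 [ 506.5 -278.3] [25.2 61.5] [ 498. -301.  184.] [ 534. -246.  194.]
side 0.199 108 [ 506.7 -278.3] [25.8 62. ] [ 498. -301.  194.] [ 535. -246.  204.]
```

View pics/lift.png

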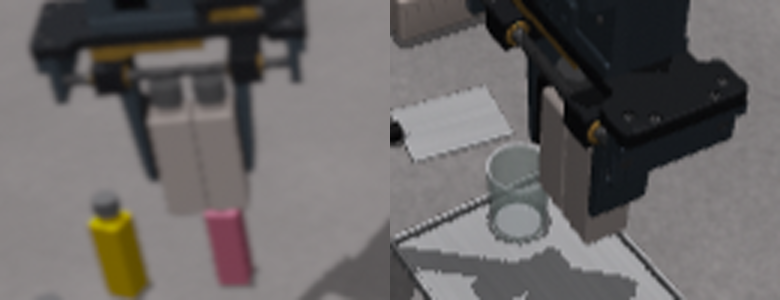

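The pair hangs upright and flush between the fingers in both views, around (195,160) left and (580,165) right in the picture. I'll carry it to above the holder.

```bash

python3 -m handwheel '{"dp":[[0.02,0.1,0],[0.04,0.2,0],[0.05,0.25,0],[0.05,0.25,0],[0.05,0.25,0],[0.05,0.25,0],[0.05,0.25,0],[0.05,0.25,0]],"delta_rot":[[0,0,0],[0,0,0],[0,0,0],[0,0,0],[0,0,0],[0,0,0],[0,0,0],[0,0,0]],"claw":[150,150,150,150,150,150,150,150]}'
python3 -m handwheel '{"dp":[[0.05,0.25,0],[0.05,0.25,0],[0.05,0.25,0],[0.05,0.25,0],[0.05,0.25,0],[0.04,0.2,0],[0.02,0.1,0],[0,0,0]],"delta_rot":[[0,0,0],[0,0,0],[0,0,0],[0,0,0],[0,0,0],[0,0,0],[0,0,0],[0,0,0]],"claw":[150,150,150,150,150,150,150,150]}'
python3 st.py
```

```text
clock: 7.12
eef_pos: [0.57, 0.0026, 0.2191]
tcp_rot: [-0.001, -0.072, 0.997, 0.0]
contact_force: [0.7, -0.5, -2.6]
grip_width: 0.0598
grip_force: 30.0
clock: 8.12
eef_pos: [0.6166, 0.2335, 0.2194]
tcp_rot: [-0.001, -0.072, 0.997, -0.0]
contact_force: [0.2, -0.5, -2.2]
grip_width: 0.06
grip_force: 30.0
t 8.12 p [0.6166 0.2335 0.2194] yaw 8.31 z [-0.002 -0.001 -1.   ] w 0.06 g 30.0 F [ 0.2 -0.5 -2.2] j6 -1.37
```

```bash
python3 - <<'E'
from st import *
ex=np.array([np.cos(np.radians(8.4)),np.sin(np.radians(8.4))]);ey=np.array([-ex[1],ex[0]])
s0=np.array([.6153,.2323])
st();c=get_calibration('wrist');im,d=snapshot('wrist');np.savez('w2.npz',im=im,d=d,**c)
for n in('wrist','scene','side'):
    c=load({'wrist':'w2','scene':'scene1','side':'side1'}[n]+'.npz');P=cloud(c);dd=c['d']
    X=(P[...,:2]-s0)@ex*1000;Y=(P[...,:2]-s0)@ey*1000;Z=P[...,2]*1000
    pc=lambda v:np.percentile(v,[2,10,50,90,98]).round(1) if len(v)>10 else len(v)
    k=(dd>0)&(abs(X)<22)&(abs(Z-84)<2.5)
    print(n,'kerb+',pc(Y[k&(Y>20)&(Y<60)]),'kerb-',pc(Y[k&(Y<-20)&(Y>-60)]))
    r=(dd>0)&(abs(Y)<55)&(abs(Z-102)<2.5)&(X>15)&(X<50)
    print('  rail x',pc(X[r]),'y',pc(Y[r]))
    q=(dd>0)&(abs(Y)<45)&(abs(Z-131)<2.5)&(X>-130)&(X<-60)
    print('  plate x',pc(X[q]),'y',pc(Y[q]))
E
```

```text
t 8.12 p [0.6166 0.2335 0.2194] yaw 8.31 z [-0.002 -0.001 -1.   ] w 0.06 g 30.0 F [ 0.2 -0.5 -2.2] j6 -1.37
wrist kerb+ [33.6 34.5 38.4 42.3 43.2] kerb- [-44.  -43.3 -39.5 -35.5 -34.8]
  rail x 0 y 0
  plate x [-101.8 -101.   -98.3  -95.1  -94.4] y [-28.8 -23.8  -0.5  23.5  28. ]
scene kerb+ [31.  33.8 37.5 41.9 43.2] kerb- [-44.4 -44.1 -40.3 -35.5 -25.8]
  rail x [27.2 28.3 32.5 36.9 37.9] y [-43.1 -36.1   0.5  35.3  41.5]
  plate x [-102.4 -101.5  -96.8  -93.7  -92.9] y [-29.5 -24.   -0.7  23.   26. ]
side kerb+ [30.  32.7 36.9 42.6 44.3] kerb- [-45.2 -44.1 -39.6 -34.7 -31.7]
  rail x [26.7 27.6 31.9 36.1 38.3] y [-42.2 -38.2  -4.8  32.3  40.2]
  plate x [-102.2 -101.6  -97.9  -94.   -93.4] y [-30.6 -26.7  -4.3  22.5  29.2]
```

```bash

python3 -m handwheel '{"dp":[[-0.01,-0.01,0],[0,0,-0.1],[0,0,-0.15],[0,0,-0.15],[0,0,-0.15],[0,0,-0.08],[0,0,0]],"delta_rot":[[0,0,0],[0,0,0],[0,0,0],[0,0,0],[0,0,0],[0,0,0],[0,0,0]],"claw":[150,150,150,150,150,150,150]}'
python3 - <<'E'
from st import *
s=st();ex=np.array([np.cos(np.radians(8.4)),np.sin(np.radians(8.4))]);ey=np.array([-ex[1],ex[0]])
d=s['eef_pos'][:2]-[.6154,.2318];print(d@ex,d@ey)
E
```

```text
clock: 9.05
eef_pos: [0.6152, 0.2307, 0.1248]
tcp_rot: [-0.001, -0.071, 0.997, -0.0]
contact_force: [0.8, 0.4, -1.7]
grip_width: 0.0597
grip_force: 30.0
t 9.05 p [0.6152 0.2307 0.1248] yaw 8.19 z [-0.002 -0.001 -1.   ] w 0.0597 g 30.0 F [ 0.8  0.4 -1.7] j6 -1.37
-0.0003918305879018956 -0.001079156419167175
```

```bash

python3 -m handwheel '{"dp":[[0,0.007,-0.02],[0,0,-0.02],[0,0,-0.015],[0,0,0]],"delta_rot":[[0,0,0],[0,0,0],[0,0,0],[0,0,0]],"claw":[150,150,150,150]}'
python3 -m handwheel '{"dp":[[0,0,-0.01],[0,0,0],[0,0,0]],"delta_rot":[[0,0,0],[0,0,0],[0,0,0]],"claw":[150,150,150]}'
python3 st.py
```

```text
clock: 9.55
eef_pos: [0.6157, 0.2323, 0.1177]
tcp_rot: [-0.0, -0.072, 0.997, 0.0]
contact_force: [0.2, 0.6, -2.5]
grip_width: 0.0602
grip_force: 30.0
clock: 9.93
eef_pos: [0.6158, 0.2324, 0.1162]
tcp_rot: [-0.0, -0.072, 0.997, 0.0]
contact_force: [-0.2, -0.8, -1.8]
grip_width: 0.0602
grip_force: 30.0
t 9.93 p [0.6158 0.2324 0.1162] yaw 8.22 z [-0.  0. -1.] w 0.0602 g 30.0 F [-0.2 -0.8 -1.8] j6 -1.37
```

```bash

for i in 1; do python3 -m handwheel '{"dp":[[0,0,-0.006],[0,0,0]],"delta_rot":[[0,0,0],[0,0,0]],"claw":[150,150]}'; done | grep -E "eef|contact"
python3 -m handwheel '{"dp":[[0,0,-0.006],[0,0,0]],"delta_rot":[[0,0,0],[0,0,0]],"claw":[150,150]}'| grep -E "eef|contact"
```

```text
eef_pos: [0.6157, 0.2323, 0.1152]
contact_force: [0.6, -1.0, -1.4]
eef_pos: [0.6159, 0.2324, 0.1149]
contact_force: [-0.1, 0.4, 1.2]
```

It has touched down: the load went from about -2 N to +1.2 N. I'll release and rise.

```bash

python3 -m handwheel '{"dp":[[0,0,0],[0,0,0],[0,0,0],[0,0,0],[0,0,0],[0,0,0],[0,0,0],[0,0,0]],"delta_rot":[[0,0,0],[0,0,0],[0,0,0],[0,0,0],[0,0,0],[0,0,0],[0,0,0],[0,0,0]],"claw":[84,80,75,65,50,30,0,0]}'
python3 -m handwheel '{"dp":[[0,0,0.05],[0,0,0.1],[0,0,0.2],[0,0,0.2],[0,0,0.2],[0,0,0]],"delta_rot":[[0,0,0],[0,0,0],[0,0,0],[0,0,0],[0,0,0],[0,0,0]],"claw":[0,0,0,0,0,0]}'
python3 - <<'E'
from st import *
st();ims=[]
ex=np.array([np.cos(np.radians(8.4)),np.sin(np.radians(8.4))]);ey=np.array([-ex[1],ex[0]]);s0=np.array([.6154,.2318])
for n in('scene','side','wrist'):
    c=get_calibration(n);im,d=snapshot(n);np.savez(n+'3.npz',im=im,d=d,**c);c=load(n+'3.npz');P=cloud(c)
    if n!='wrist':
        u,v=proj(c,[.59,.23,.11]).astype(int);ims.append(cv2.resize(im[v-50:v+50,u-65:u+65],(390,300),interpolation=cv2.INTER_CUBIC))
    X=(P[...,:2]-s0)@ex*1000;Y=(P[...,:2]-s0)@ey*1000;Z=P[...,2]*1000
    for nm,zz in(('cap',174),('sh',152)):
        m=(d>0)&(abs(X)<40)&(abs(Y)<50)&(abs(Z-zz)<3.5)
        if m.sum()>10:
            r=cv2.minAreaRect(np.stack([X[m],Y[m]],1).astype(np.float32));print(n,nm,m.sum(),np.round(r[0],1),np.round(r[1],1),round(r[2],1))
cv2.imwrite('pics/placed.png',np.hstack(ims)[:,:,::-1])
E
```

```text
clock: 11.42
eef_pos: [0.6158, 0.2323, 0.1145]
tcp_rot: [0.0, -0.072, 0.997, 0.0]
contact_force: [0.5, 0.6, 0.2]
grip_width: 0.0912
grip_force: 0.0
clock: 12.18
eef_pos: [0.6173, 0.2329, 0.2311]
tcp_rot: [0.004, -0.072, 0.997, 0.001]
contact_force: [0.2, 0.8, 0.2]
grip_width: 0.0914
grip_force: 0.0
t 12.18 p [0.6173 0.2329 0.2311] yaw 8.22 z [ 0.007  0.003 -1.   ] w 0.0914 g 0.0 F [0.2 0.8 0.2] j6 -1.37
scene cap 141 [ 0.6 -0.2] [26.  52.3] 3.3
scene sh 157 [ 1.5 -0.9] [59.4 30.4] 88.9
side cap 78 [0.3 0.7] [54.5 24.7] 86.7
side sh 73 [-1.3 -2.7] [29.  58.1] 4.0
wrist cap 1171 [-0.6  0. ] [53.1 23.2] 89.4
wrist sh 724 [-0.9  0. ] [59.4 29.1] 89.7
```

View pics/placed.png

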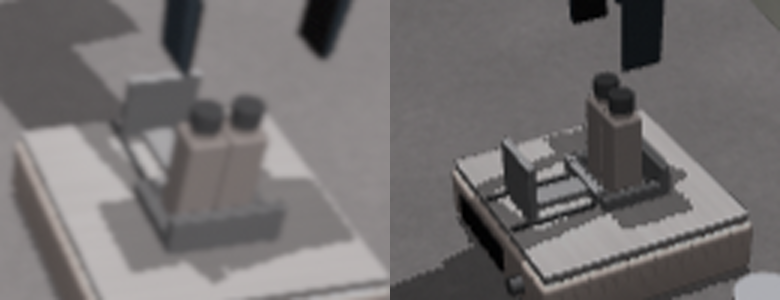

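Both bottles stand upright and centred between the kerbs: cap tops at (205,110) and (247,105) left, (605,85) and (622,100) right. Next I'll close the fingers, go around in front of the push plate and descend.

```bash

python3 -m handwheel '{"dp":[[-0.16,-0.025,0],[-0.2,-0.03,0],[-0.2,-0.03,0],[-0.2,-0.03,0],[-0.15,-0.02,0],[-0.05,-0.01,0],[0,0,0],[0,0,0]],"delta_rot":[[0,0,0],[0,0,0],[0,0,0],[0,0,0],[0,0,0],[0,0,0],[0,0,0],[0,0,0]],"claw":[100,255,255,255,255,255,255,255]}' 20
cat > sh.py <<'E'
from st import *
s=st();ex=np.array([np.cos(np.radians(8.4)),np.sin(np.radians(8.4))]);ey=np.array([-ex[1],ex[0]])
d=s['eef_pos'][:2]-[.6154,.2318];print('slot frame mm',(d@ex*1000).round(1),(d@ey*1000).round(1),'Fx',(s['contact_force'][:2]@ex).round(2))
E
python3 sh.py
```

```text
clock: 13.32
eef_pos: [0.4726, 0.2107, 0.2266]
tcp_rot: [0.0, -0.072, 0.997, 0.0]
contact_force: [-0.2, 0.3, -0.2]
grip_width: 0.0147
grip_force: 0.0
t 13.32 p [0.4726 0.2107 0.2266] yaw 8.21 z [ 0.  0. -1.] w 0.0147 g 0.0 F [-0.2  0.3 -0.2] j6 -1.32
slot frame mm -144.4 0.0 Fx -0.2
```

```bash

python3 -m handwheel '{"dp":[[0,0,-0.1],[0,0,-0.2],[0,0,-0.2],[0,0,-0.2],[0,0,-0.1],[0,0,0]],"delta_rot":[[0,0,0],[0,0,0],[0,0,0],[0,0,0],[0,0,0],[0,0,0]],"claw":[255,255,255,255,255,255]}'|grep -E "eef|cont"
python3 -m handwheel '{"dp":[[0.04,0.006,0],[0.04,0.006,0],[0.04,0.006,0],[0,0,0]],"delta_rot":[[0,0,0],[0,0,0],[0,0,0],[0,0,0]],"claw":[255,255,255,255]}'|grep -E "eef|cont"
python3 -m handwheel '{"dp":[[0.02,0.003,0],[0.02,0.003,0],[0,0,0]],"delta_rot":[[0,0,0],[0,0,0],[0,0,0]],"claw":[255,255,255]}'|grep -E "eef|cont"
python3 sh.py
```

```text
eef_pos: [0.4713, 0.2103, 0.1057]
contact_force: [-0.6, 0.1, 0.2]
eef_pos: [0.4906, 0.2135, 0.1073]
contact_force: [0.4, -1.3, 0.6]
eef_pos: [0.496, 0.2142, 0.1069]
contact_force: [0.5, -0.4, -0.4]
t 14.95 p [0.496  0.2142 0.1069] yaw 8.21 z [ 0.  0. -1.] w 0.0005 g 0.0 F [ 0.5 -0.4 -0.4] j6 -1.33
slot frame mm -120.7 0.1 Fx 0.39
```

```bash

python3 -m handwheel '{"dp":[[0.02,0.003,0],[0.01,0.0015,0]],"delta_rot":[[0,0,0],[0,0,0]],"claw":[255,255]}'|grep -E "eef|cont"
python3 -m handwheel '{"dp":[[0.02,0.003,0],[0.01,0.0015,0]],"delta_rot":[[0,0,0],[0,0,0]],"claw":[255,255]}'|grep -E "eef|cont"
python3 sh.py
```

```text
eef_pos: [0.4995, 0.2147, 0.1068]
contact_force: [-3.7, -0.6, 2.4]
eef_pos: [0.5044, 0.2154, 0.1068]
contact_force: [-4.3, -1.0, 2.8]
t 15.45 p [0.5044 0.2154 0.1068] yaw 8.21 z [-0.001 -0.    -1.   ] w 0.0006 g 2.2 F [-4.3 -1.   2.8] j6 -1.33
slot frame mm -112.2 0.0 Fx -4.36
```

```bash

python3 -m handwheel '{"dp":[[0.02,0.003,0],[0.02,0.003,0]],"delta_rot":[[0,0,0],[0,0,0]],"claw":[255,255]}'|grep -E "eef|cont"
python3 -m handwheel '{"dp":[[0.02,0.003,0],[0.01,0.0015,0]],"delta_rot":[[0,0,0],[0,0,0]],"claw":[255,255]}'|grep -E "eef|cont"
python3 sh.py
```

```text
eef_pos: [0.5107, 0.2163, 0.1069]
contact_force: [-4.0, -1.4, 2.6]
eef_pos: [0.5155, 0.217, 0.1068]
contact_force: [-5.0, -1.2, 2.1]
t 15.95 p [0.5155 0.217  0.1068] yaw 8.22 z [-0. -0. -1.] w 0.0006 g 2.1 F [-5.  -1.2  2.1] j6 -1.34
slot frame mm -101.0 0.0 Fx -5.12
```

```bash
python3 - <<'E'
from st import *
ex=np.array([np.cos(np.radians(8.4)),np.sin(np.radians(8.4))]);ey=np.array([-ex[1],ex[0]]);s0=np.array([.6154,.2318])
for n in('scene','side'):
    c=get_calibration(n);im,d=snapshot(n);np.savez(n+'4.npz',im=im,d=d,**c);c=load(n+'4.npz');P=cloud(c)
    X=(P[...,:2]-s0)@ex*1000;Y=(P[...,:2]-s0)@ey*1000;Z=P[...,2]*1000
    for nm,zz,x0,w in(('cap',174,10,30),('sh',152,10,30),('plate',131,-90,25)):
        m=(d>0)&(abs(X-x0)<w)&(abs(Y)<45)&(abs(Z-zz)<3)
        if m.sum()>10:
            r=cv2.minAreaRect(np.stack([X[m],Y[m]],1).astype(np.float32));print(n,nm,m.sum(),np.round(r[0],1),np.round(r[1],1),round(r[2],1))
E
```

```text
scene cap 141 [11.5  0.2] [25.2 51.7] 1.9
scene sh 153 [13.7 -0.3] [61.2 29.6] 85.1
scene plate 95 [-81.1  -3.4] [54.3 40.5] 50.5
side cap 65 [11.5  0.4] [54.3 22.9] 88.1
side sh 64 [ 4.1 -3.6] [27.6 63.9] 19.7
side plate 12 [-93.3 -15.7] [12.  42.9] 59.3
```

The bottles have moved to about 11.5 mm, and snug is 12.5 mm. The rest goes in small steps, watching the force.

```bash

python3 -m handwheel '{"dp":[[0.005,0.0007,0],[0,0,0]],"delta_rot":[[0,0,0],[0,0,0]],"claw":[255,255]}'|grep -E "eef|cont"
python3 -m handwheel '{"dp":[[0.005,0.0007,0],[0,0,0]],"delta_rot":[[0,0,0],[0,0,0]],"claw":[255,255]}'|grep -E "eef|cont"
python3 sh.py
```

```text
eef_pos: [0.516, 0.2171, 0.1069]
contact_force: [-4.5, -2.3, 1.3]
eef_pos: [0.5159, 0.2171, 0.1068]
contact_force: [-5.5, -1.6, 3.3]
t 16.55 p [0.5159 0.2171 0.1068] yaw 8.21 z [-0.002 -0.    -1.   ] w 0.0003 g 2.9 F [-5.5 -1.6  3.3] j6 -1.34
slot frame mm -100.6 0.0 Fx -5.7
```

```bash

python3 -m handwheel '{"dp":[[0.007,0.001,0],[0,0,0]],"delta_rot":[[0,0,0],[0,0,0]],"claw":[255,255]}'|grep -E "eef|cont"
python3 -m handwheel '{"dp":[[0.007,0.001,0],[0,0,0]],"delta_rot":[[0,0,0],[0,0,0]],"claw":[255,255]}'|grep -E "eef|cont"
python3 -m handwheel '{"dp":[[0.007,0.001,0],[0,0,0]],"delta_rot":[[0,0,0],[0,0,0]],"claw":[255,255]}'|grep -E "eef|cont"
python3 sh.py
```

```text
eef_pos: [0.5159, 0.2171, 0.1069]
contact_force: [-8.5, -2.2, 4.1]
eef_pos: [0.5159, 0.2171, 0.1069]
contact_force: [-10.7, -1.7, 7.6]
eef_pos: [0.5159, 0.2171, 0.1069]
contact_force: [-13.4, -3.1, 8.4]
t 17.3 p [0.5159 0.2171 0.1069] yaw 8.2 z [-0.009 -0.002 -1.   ] w 0.0002 g 7.0 F [-13.4  -3.1   8.4] j6 -1.34
slot frame mm -100.6 -0.0 Fx -13.68
```

The force climbs to 13.7 N with no more travel, so the clamp is snug. I'll back off, rise and check.

```bash

python3 -m handwheel '{"dp":[[-0.05,-0.007,0],[-0.1,-0.015,0],[-0.15,-0.022,0],[0,0,0.1],[0,0,0.2],[0,0,0.2],[0,0,0.2],[0,0,0]],"delta_rot":[[0,0,0],[0,0,0],[0,0,0],[0,0,0],[0,0,0],[0,0,0],[0,0,0],[0,0,0]],"claw":[255,255,255,255,255,255,255,255]}'|grep -E "eef|cont"
python3 - <<'E'
from st import *
st();ims=[]
ex=np.array([np.cos(np.radians(8.4)),np.sin(np.radians(8.4))]);ey=np.array([-ex[1],ex[0]]);s0=np.array([.6154,.2318])
for n in('scene','side'):
    c=get_calibration(n);im,d=snapshot(n);np.savez(n+'5.npz',im=im,d=d,**c);c=load(n+'5.npz');P=cloud(c)
    u,v=proj(c,[.59,.23,.11]).astype(int)
    ims.append(np.vstack([cv2.resize(im[v-50:v+50,u-65:u+65],(390,300),interpolation=cv2.INTER_CUBIC),cv2.resize(im,(390,292))]))
    X=(P[...,:2]-s0)@ex*1000;Y=(P[...,:2]-s0)@ey*1000;Z=P[...,2]*1000
    for nm,zz,x0,w in(('cap',174,10,30),('sh',152,10,30),('plate',131,-82,15)):
        m=(d>0)&(abs(X-x0)<w)&(abs(Y)<45)&(abs(Z-zz)<3)
        if m.sum()>10:
            r=cv2.minAreaRect(np.stack([X[m],Y[m]],1).astype(np.float32));print(n,nm,m.sum(),np.round(r[0],1),np.round(r[1],1),round(r[2],1))
    for nm,b,zl,zh in(('beaker',(.45,.65,-.22,-.05),.06,.075),('jar',(.6,.8,-.1,.1),.078,.09)):
        q=P[(P[...,0]>b[0])&(P[...,0]<b[1])&(P[...,1]>b[2])&(P[...,1]<b[3])&(P[...,2]>zl)&(P[...,2]<zh)&(d>0)]
        print(n,nm,np.round(cv2.minAreaRect((q[:,:2]*1000).astype(np.float32))[0],1))
cv2.imwrite('pics/final.png',np.hstack(ims)[:,:,::-1])
E
```

```text
eef_pos: [0.4776, 0.2121, 0.2154]
contact_force: [0.7, 0.1, -1.0]
t 18.3 p [0.4776 0.2121 0.2154] yaw 8.21 z [ 0.008  0.003 -1.   ] w 0.0006 g 0.0 F [ 0.7  0.1 -1. ] j6 -1.32
scene cap 138 [13.2  0.5] [54.8 24.4] 87.7
scene sh 140 [13.9  0. ] [59.2 30.7] 87.2
scene plate 75 [-78.5  -1.2] [12.3 57.9] 0.8
scene beaker [ 530.4 -128.7]
scene jar [676.4   9.2]
side cap 69 [11.  -0.1] [53.6 22.7] 85.5
side sh 73 [8.9 0.2] [27.2 63.2] 4.6
side plate 45 [-78.9   2. ] [63.6 10.1] 88.4
side beaker [ 531.2 -127.6]
side jar [674.8   7.5]
```

View pics/final.png

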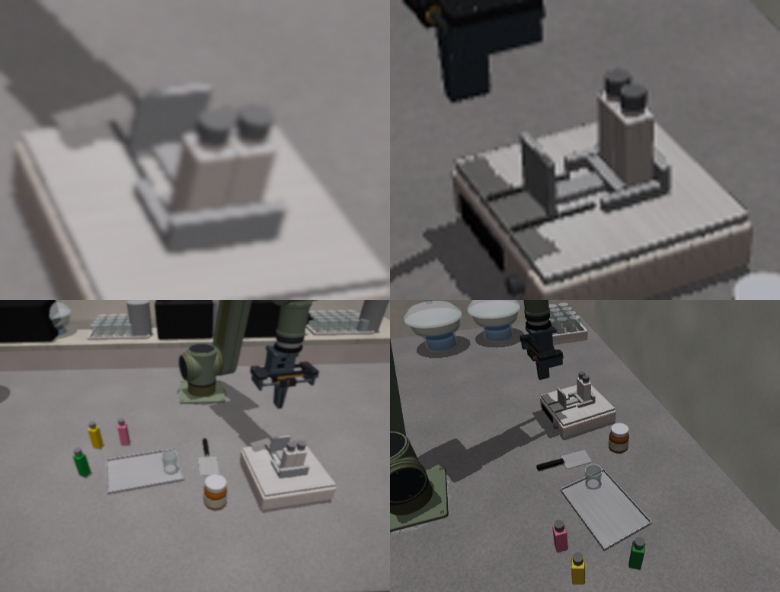

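Both bottles stand against the rail with the clamp on them: caps at (213,125) and (255,120) left, (617,80) and (633,97) right. The beaker and jar measure unchanged, and the spatula looks unmoved. Handing in.

```bash
python3 -c "
from rig import *
print(close_job())"
```

```text
the job is handed in; nothing more can be done
None
```

Both bottles were picked in one grasp, stood side by side in the shaker holder and clamped snug against the back rail (about 14 N on the clamp). The job was handed in at about 18 s, with the beaker, jar and spatula undisturbed.

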